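# Shut the packed biscuit tin

### The job

The red biscuit tin is full: push its open lid up past upright so that it swings fully shut by its own weight, and do not push it down or touch it once it is nearly shut. The green tin is still being filled, so leave its lid standing open.

Things in the scene. Friction and masses are not known exactly. Their poses are not given: they have to be found in the camera images.
- red_tin: Red metal tin full of jam biscuits, fixed to the table; 156 (its x) x 206 (its y) x 70 mm high. Origin: centre of its underside, z up. The hinge line runs along its y at x = -81 mm, z = 66 mm; at yaw 0 the hinge side faces the robot. The open lid leans back to -x, so it is pushed towards the tin's +x. Open, the free edge stands about 210 mm above the table; upright, 228 mm (240 at the tab).
- red_lid (a joint): Lid hinge, rad: 0 shut, 1.57 upright, about 1.9 at the start (stop at 1.92). Plate 162 mm long from the hinge line, 212 mm wide; gold tab 12 mm long, 40 mm wide, mid free edge. Outer face (paw print, at -x when open) 10 mm outside the hinge plane. About 0.2 kg, free hinge, lightly damped, no spring: 1 N at the edge moves it. Past upright it falls shut in about 1 s; before, it falls open.
- green_tin: Green biscuit tin, only partly filled, fixed to the table; the same shape, size, origin and axes as the red tin. The two tins and a low cardboard tray of biscuits (50 mm high) stand side by side, in any order.
- green_lid (a joint): Hinge of the green tin's lid: same lid, values and start as the red one. It must stay open.

How it is judged:
By the outcome, as a careful person would: the job done as asked, in the order asked, and still so for the second after the job is handed in, with the robot touching nothing.
It also fails if it takes over 29 s, if anything falls off the work surface, if the arm or the gripper's body presses on something with over 40 N, if the wrist force passes 120 N, or if a joint passes its speed limit or range.

### The arm

A 6-joint arm with a two-finger parallel gripper is mounted at the origin on the work surface. World frame = base frame: x ahead of the robot, y to its left, z up, the work surface at z = 0. Lengths are in m, angles in rad, forces in N, time in s.
With the tool pointing down it reaches from about 0.325 to 0.775 m from the base axis. Payload 5.5 kg.
Tool frame: the origin (TCP) lies midway between the tips of the shut fingers; the grasp point (between the pads) lies 19 mm behind it; z points along the fingers, y is the direction in which the jaws open and shut (so a half turn about z gives the same grasp; the last joint's range is limited). The gripper opens to 85 mm and grips with 20 to 120 N. Pads are 22 mm wide; open, the fingers measure 114 mm over their backs; the gripper's body (76 mm by 85 mm) begins 54 mm behind the grasp point. The pads swing forward as they close: fully open they stand 13 mm farther back than shut.
Start: joints at [1.165, 0.091, 1.231, -0, 1.82, -0.057], TCP at [0.205, 0.564, 0.207] pointing down, gripper open.
Joint ranges: [-2.87, 2.87], [-0.86, 2.18], [0.17, 2.46], [-1.51, 4.65], [0.06, 2.69], [-2.65, 2.65]. Speed limits (rad/s): [2.57, 2.57, 3.01, 3.14, 3.14, 3.14].

### API

Orientations are given as [roll, pitch, yaw] about the fixed x, y, z axes, in that order (R = Rz(yaw) Ry(pitch) Rx(roll)).
In Python, from bench import env gives the robot as it stands. The module is installed in compiled form; this text tells all that it offers.
- The arm moves only by the shell command python3 -m inch 'ROWS' [OPENING]. ROWS is JSON, a list of rows, each a list of 4 numbers: the shift along the tool's x, y, z in mm, then the turn about the tool's z in degrees. In form: [[tx, ty, tz, roll], ...]. A call has 1 to 10 rows; each row shifts and turns the commanded pose from where the row before left it, along the tool's axes as they then stand; what a row does not reach is not made up. A row lasts 1/10 s, in which the tool goes at most 50 mm and 8.59 degrees, less where a joint would pass 70% of its speed; a pose out of reach is approached as far as the arm can. A call with a gripper value outside its range is refused whole. OPENING is the gripper command: -1 is shut, 1 is fully open, values between are in proportion, set as the call begins (- or left out, the last holds). The fingers move at their own pace and stop on an object; the grip force is fixed at half the most. Time passes only in rows, so rows that do not move let the fingers close. It gives the time, the measured TCP pose, the force and the opening at its end, in the units of the state.
- env.read_state(): the state, without advancing time (a new reading comes with each control period).
- env.grab_frame(name): name is "scene" or "side" or "wrist"; returns the picture (400x640x3 uint8, blue, green, red); there is no depth.
- env.camera_params(name): a dict with "camera_matrix" (3x3 intrinsics, pixels), "T" (4x4, takes a point from camera to world coordinates); the wrist camera has in their place "hand_eye" (4x4, takes a point from camera to tool coordinates, whose origin is the TCP and whose axes are the flange's). Camera axes: x right, y down, z forward; pixel columns grow to the right and rows downward; lengths in m; the calibration is good to about 2 mm. A picture is of the moment at which its call begins: read the wrist's pose just before it. camera_params takes no time and is no camera call.
- env.close_job(): hands the job in, once; it reports no verdict.
The state is a dict: "clock": time; "joints": joint angles; "joint_velocities": joint speeds; "joint_torque": joint torques, N m; "tool_pos": TCP position; "orientation": TCP orientation; "force": force on the tool from outside, world axes, zero at the start; "moment": the same for the moment, N m; "width": finger opening in m.
Only numpy, scipy, OpenCV 4.12 (cv2) and the standard library are available. Lean on these libraries where they do the work, as an engineer would, in place of code of your own. Each camera call takes 0.05 s, during which the arm holds its last target. There are 200 camera calls.

## Working session

There is one attempt and no reset: what is moved stays moved. The work goes in short steps, Python scripts to look and compute and a shell command to move; the robot and the scene stay as the last step left them, time stands still between calls to the robot, and variables do not carry over. Pictures are saved under pics/ and viewed, about 8 in all and at most 12, crops included, and the job is handed in when it is done.

```bash
mkdir -p pics
python3 - <<'E'
from bench import env
import cv2,numpy as np
np.set_printoptions(precision=4,suppress=True)
s=env.read_state();print(s)
for n in("scene","side"):
    cv2.imwrite(f"pics/{n}0.png",env.grab_frame(n));p=env.camera_params(n);print(p["camera_matrix"],p["T"])
print(env.camera_params("wrist"))
E
```

```text
{'clock': 0.0, 'joints': array([ 1.1653,  0.0919,  1.2319,  0.    ,  1.8198, -0.0567]), 'joint_velocities': array([-0.0015,  0.0015,  0.0003, -0.0011, -0.0019,  0.0002]), 'joint_torque': array([ -0.0007, -45.8742, -41.8015,  -0.0001,   0.0119,   0.    ]), 'tool_pos': array([0.2049, 0.5636, 0.2063]), 'orientation': array([-3.1396, -0.0001,  2.7928]), 'force': array([-1.0844,  0.4962,  0.1512]), 'moment': array([-0.0216,  0.0222,  0.0137]), 'width': 0.08546002162692604}
[[403.5828   0.     324.8318]
 [  0.     403.5828 204.1546]
 [  0.       0.       1.    ]] [[ 0.8032  0.4881 -0.3416  0.8609]
 [ 0.5955 -0.6723  0.4398 -0.378 ]
 [-0.015  -0.5566 -0.8306  0.7852]
 [ 0.      0.      0.      1.    ]]
[[446.6561   0.     307.9566]
 [  0.     446.6561 187.5608]
 [  0.       0.       1.    ]] [[ 0.9926 -0.0811  0.0899  0.4403]
 [-0.1199 -0.7616  0.6369 -0.787 ]
 [ 0.0168 -0.6429 -0.7657  1.0101]
 [ 0.      0.      0.      1.    ]]
{'camera_matrix': array([[303.5474,   0.    , 317.7961],
       [  0.    , 303.5474, 195.8662],
       [  0.    ,   0.    ,   1.    ]]), 'hand_eye': array([[-0.0006, -0.962 , -0.273 ,  0.0695],
       [ 1.    , -0.0005, -0.0007, -0.0006],
       [ 0.0005, -0.273 ,  0.962 , -0.1665],
       [ 0.    ,  0.    ,  0.    ,  1.    ]])}
```

View pics/scene0.png

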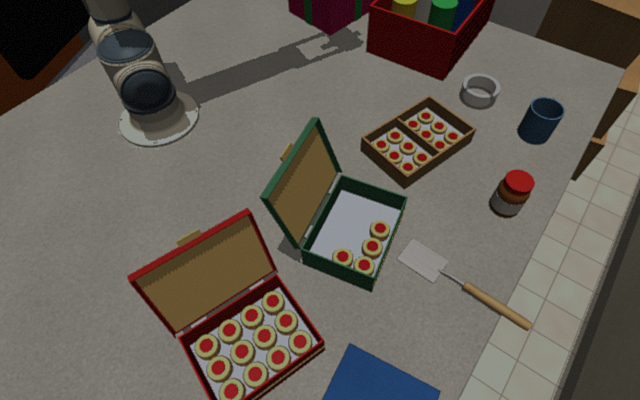

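View pics/side0.png

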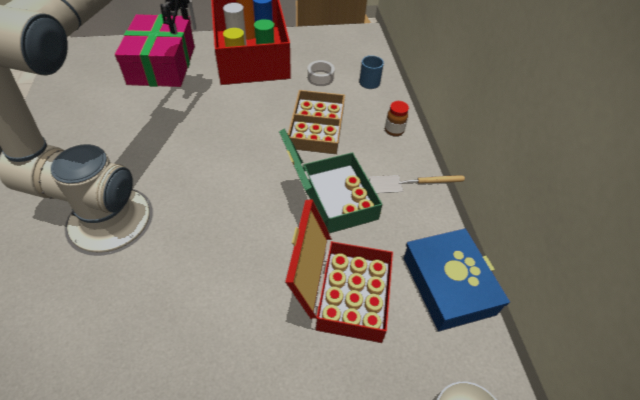

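The scene view shows the red tin at front-left: its lid's free edge runs (132,278) to (249,211), with the tab at (189,239). The green tin is next to it, with its lid edge from (264,194) to (318,120). The tray lies beyond. In the side view, red rim corners are about (330,242), (392,250), (384,335) and (318,328), and the lid edge runs (310,203) to (290,283).

```bash
cat > h.py <<'E'
import numpy as np
from bench import env
np.set_printoptions(precision=4,suppress=True)
def ray(n,uv):
    p=env.camera_params(n);d=np.linalg.inv(p["camera_matrix"])@[*uv,1];T=p["T"];return T[:3,3],T[:3,:3]@d
def plane(n,uv,z):
    o,d=ray(n,uv);return o+d*(z-o[2])/d[2]
def tri(a,b):
    o1,d1=ray("scene",a);o2,d2=ray("side",b)
    t=np.linalg.lstsq(np.c_[d1,-d2],o2-o1,rcond=None)[0];p,q=o1+t[0]*d1,o2+t[1]*d2
    return (p+q)/2,np.linalg.norm(p-q)
E
python3 - <<'E'
from h import *
import cv2
for n in("scene","side"):
    im=cv2.imread(f"pics/{n}0.png");b,g,r=[im[...,i].astype(int) for i in range(3)]
    for c,m in(("red",(r>70)&(g<0.35*r)&(b<0.4*r)),("green",(g>1.3*r)&(g>1.1*b)&(g>25))):
        m=m.astype(np.uint8)*255;cs,_=cv2.findContours(m,cv2.RETR_EXTERNAL,cv2.CHAIN_APPROX_NONE)
        for k in sorted(cs,key=cv2.contourArea)[-3:]:
            print(n,c,cv2.contourArea(k),cv2.approxPolyDP(k,4,True)[:,0].tolist())
S=cv2.imread("pics/scene0.png")[190:400,110:340];D=cv2.imread("pics/side0.png")[190:350,270:410]
cv2.imwrite("pics/c.png",np.hstack([cv2.resize(S,(438,400)),cv2.resize(D,(350,400))]))
E
```

```text
scene red 270.0 [[276, 274], [179, 337], [210, 399], [180, 337], [275, 275], [321, 339], [242, 399], [323, 340]]
scene red 445.5 [[506, 175], [516, 190], [533, 186], [526, 172]]
scene red 709.5 [[251, 213], [245, 209], [129, 275], [130, 282]]
scene green 185.5 [[320, 122], [316, 126], [336, 171], [341, 171], [331, 148], [327, 150]]
scene green 623.5 [[432, 0], [428, 22], [450, 29], [457, 0]]
scene green 7948.0 [[311, 118], [260, 197], [281, 220], [293, 246], [301, 249], [304, 263], [371, 290], [367, 281], [376, 275], [406, 197], [341, 175], [300, 248], [267, 199], [319, 120]]
side red 184.5 [[392, 103], [392, 113], [405, 114], [405, 103]]
side red 2070.0 [[306, 200], [286, 282], [310, 317], [318, 319], [317, 329], [381, 341], [391, 252], [332, 242], [329, 254], [390, 259], [382, 330], [320, 319], [319, 306], [315, 316], [294, 286], [309, 210], [329, 238], [312, 200]]
side red 3421.0 [[212, 0], [221, 83], [289, 77], [288, 38], [278, 0], [273, 0], [275, 42], [257, 45], [253, 38], [235, 47], [225, 47], [221, 7], [235, 0]]
side green 375.5 [[255, 21], [257, 42], [271, 42], [272, 21]]
side green 693.0 [[162, 14], [151, 31], [124, 33], [148, 36], [140, 55], [150, 85], [156, 84], [147, 55], [157, 35], [181, 36], [188, 66], [183, 33], [158, 30]]
side green 4368.0 [[280, 131], [329, 231], [378, 217], [381, 203], [352, 153], [302, 167], [284, 129]]
```

View pics/c.png

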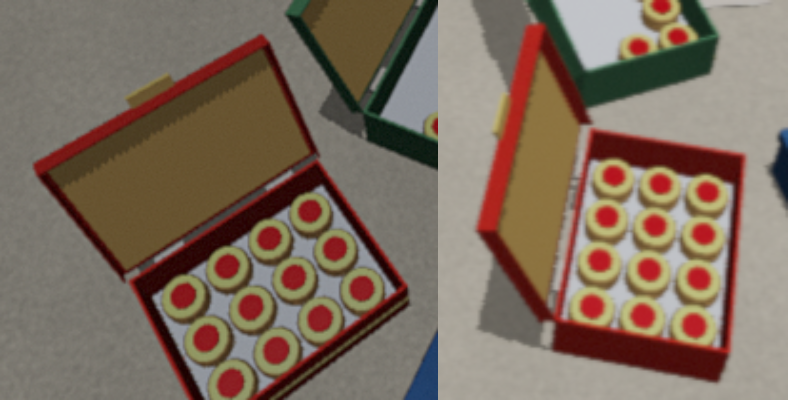

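The crop gives the red rim corners, the lid's top edge and the tab in both views. Next I triangulate them and check against the known sizes.

Run:
```python
from h import *
c=[(330.8,241.2),(392.8,252),(385.6,330.8),(316,318.4)]
P=[plane("side",u,.07) for u in c]
for i in range(4): print("side rim",P[i],np.linalg.norm(P[i]-P[i-1]))
Q=[plane("scene",u,.07) for u in[(278,275.6),(324,341),(178.8,339)]]
print("scene rim\n",np.array(Q),np.linalg.norm(Q[0]-Q[1]),np.linalg.norm(Q[0]-Q[2]))
for a,b in(((249,209),(306.5,201)),((129,278),(287.6,282)),((189,237),(296,237))): print("lid",tri(a,b))
for a,b in(((315,118),(282,130)),((263,197),(300,171))): print("glid",tri(a,b))
G=[plane("side",u,.07) for u in[(352,153),(381,203),(329,218),(302,167)]];print("green rim\n",np.array(G))
print("green scene rim\n",np.array([plane("scene",u,.07) for u in[(341,175),(406,197),(301,249),(376,275)]]))
x=(np.array(P[1])-P[0]+P[2]-P[3]);yaw=np.arctan2(x[1],x[0]);print("yaw side",yaw,"centre",np.mean(P,axis=0))
d=Q[0]-Q[2];print("yaw scene",np.arctan2(-d[0],d[1]),"centre",(Q[1]+Q[2])/2)
```

```text
side rim [ 0.5864 -0.185   0.07  ] 0.2062948002004717
side rim [ 0.7335 -0.2328  0.07  ] 0.1546198358189382
side rim [ 0.6697 -0.4263  0.07  ] 0.2037574058998719
side rim [ 0.5231 -0.3813  0.07  ] 0.15333386424873896
scene rim
 [[ 0.5923 -0.1839  0.07  ]
 [ 0.7362 -0.2302  0.07  ]
 [ 0.5292 -0.3782  0.07  ]] 0.15120763688265546 0.20430083687526984
lid (array([ 0.5257, -0.1583,  0.2086]), np.float64(0.002723147247577249))
lid (array([ 0.4643, -0.3613,  0.2129]), np.float64(0.0011678648972471858))
lid (array([ 0.4907, -0.2598,  0.2191]), np.float64(0.004214333479029894))
glid (array([0.4896, 0.0756, 0.2163]), np.float64(0.0019308319841976757))
glid (array([ 0.5272, -0.1168,  0.2367]), np.float64(0.042120729633977706))
green rim
 [[ 0.6957  0.1131  0.07  ]
 [ 0.7389 -0.0795  0.07  ]
 [ 0.5927 -0.1136  0.07  ]
 [ 0.5429  0.0729  0.07  ]]
green scene rim
 [[ 0.5493  0.0851  0.07  ]
 [ 0.6971  0.1181  0.07  ]
 [ 0.5924 -0.1134  0.07  ]
 [ 0.7425 -0.0726  0.07  ]]
yaw side -0.3062319890375572 centre [ 0.6282 -0.3063  0.07  ]
yaw scene -0.3142497624283324 centre [ 0.6327 -0.3042  0.07  ]
```

Both views agree on the red tin: centre about (0.630, -0.305), yaw about -0.31, and sizes within 5 mm. The tool's -x already points along the tin's +x, so no turn is needed. I'll lift, close the gripper and swing round behind the red lid.

```bash
python3 -m inch '[[0,0,-43,0],[0,0,-43,0],[0,0,-43,0],[0,0,0,0]]' -1; python3 -m inch '[[-32.5,-32,0,0],[-32.5,-32,0,0],[-32.5,-32,0,0],[-32.5,-32,0,0],[-32.5,-32,0,0],[-32.5,-32,0,0],[-32.5,-32,0,0],[-32.5,-32,0,0],[-32.5,-32,0,0],[-32.5,-32,0,0]]'; python3 -m inch '[[-18,-44,0,0],[-18,-44,0,0],[-18,-44,0,0],[-18,-44,0,0],[-18,-44,0,0],[-18,-44,0,0],[-18,-44,0,0],[-18,-44,0,0],[-18,-44,0,0],[0,0,0,0]]'
python3 - <<'E'
from h import *
import cv2
s=env.read_state();p=s["tool_pos"];print(s["clock"],p,s["orientation"],s["joints"])
d=p[:2]-[.63,-.305];c,n=np.cos(-.31),np.sin(-.31);print("local",d@[c,n],d@[-n,c])
cv2.imwrite("pics/1.png",np.vstack([env.grab_frame("scene")[:, :],])); cv2.imwrite("pics/1w.png",env.grab_frame("wrist"))
E
```

```text
clock: 0.5
tool_pos: [0.2053, 0.5645, 0.3442]
orientation: [3.13, 0.001, 2.793]
force: [0.3, 0.5, 2.1]
width: 0.0281
clock: 1.5
tool_pos: [0.4014, 0.1503, 0.3359]
orientation: [-3.141, -0.0, 2.793]
force: [0.3, 1.0, -0.6]
width: 0.0002
clock: 2.5
tool_pos: [0.4172, -0.2802, 0.3331]
orientation: [3.142, -0.005, 2.787]
force: [0.6, 0.9, -0.2]
width: 0.0
2.5 [ 0.4172 -0.2802  0.3331] [ 3.1415 -0.0051  2.7866] [-0.6581 -0.1012  1.1961 -0.0016  2.0515 -1.8746]
local -0.21022243047024647 -0.04129007018398126
```

View pics/1.png

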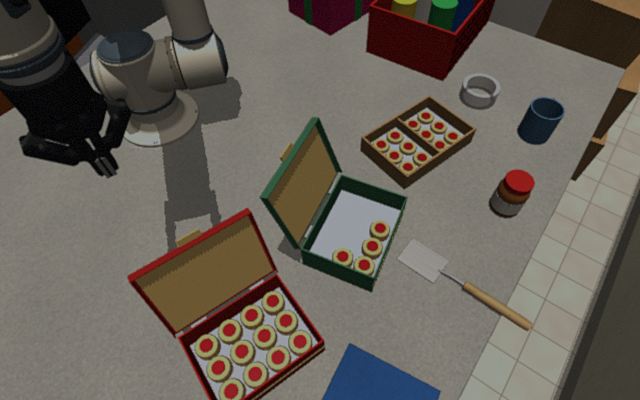

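View pics/1w.png

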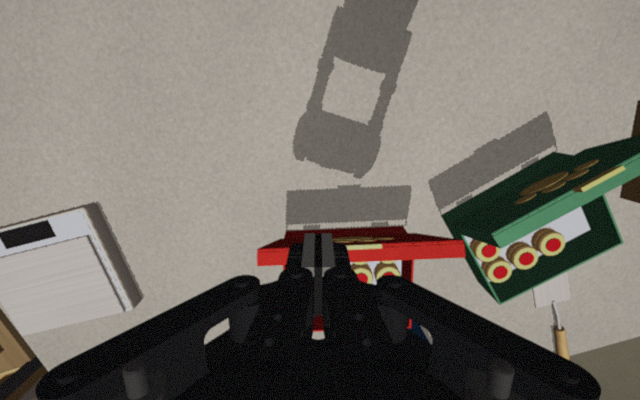

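The scene view shows the gripper behind the red lid and both lids standing open. In the wrist view the red lid edge runs level across row ~248, columns 258 to 463, and the green lid is well to the right. I'll descend, then push gently to just short of upright.

```bash
python3 -m inch '[[0,0,40,0],[0,0,40,0],[0,0,40,0],[0,0,23,0],[0,0,0,0]]'; python3 -m inch '[[-20,0,0,0],[-15,0,0,0],[-10,0,0,0],[-10,0,0,0],[-10,0,0,0],[-10,0,0,0],[-10,0,0,0],[-8,0,0,0],[0,0,0,0]]'
python3 - <<'E'
from h import *
import cv2
s=env.read_state();p=s["tool_pos"];print(s["clock"],p,s["force"])
d=p[:2]-[.63,-.305];c,n=np.cos(-.31),np.sin(-.31);print("local",d@[c,n],d@[-n,c])
cv2.imwrite("pics/2.png",env.grab_frame("side"))
E
```

```text
clock: 3.1
tool_pos: [0.4169, -0.2729, 0.1895]
orientation: [3.139, -0.006, 2.795]
force: [0.0, 0.6, 0.0]
width: -0.0001
clock: 4.0
tool_pos: [0.5083, -0.307, 0.2014]
orientation: [-3.141, 0.011, 2.795]
force: [-2.8, 6.6, 23.3]
width: -0.0003
4.0 [ 0.5083 -0.307   0.2014] [-2.7944  6.5897 23.271 ]
local -0.1152903675102539 -0.03898388033604175
```

View pics/2.png

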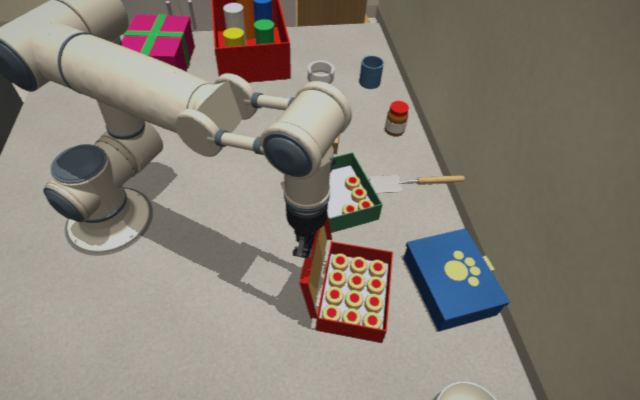

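The side view shows the lid at (318,265), nearly upright against the fingers. An upward force of 23 N, with the TCP lifted 12 mm, means the lid edge is catching under a ledge above the fingertip. I'll raise the tool to release it.

```bash
python3 -m inch '[[0,0,-10,0],[0,0,-10,0],[0,0,0,0],[0,0,0,0]]'
python3 - <<'E'
from h import *
s=env.read_state();p=s["tool_pos"];print(s["clock"],p,s["force"])
d=p[:2]-[.63,-.305];c,n=np.cos(-.31),np.sin(-.31);print("local",d@[c,n],d@[-n,c])
E
```

```text
clock: 4.45
tool_pos: [0.5054, -0.3074, 0.213]
orientation: [3.142, -0.001, 2.793]
force: [-0.7, 0.2, -0.9]
width: -0.0
4.45 [ 0.5054 -0.3074  0.213 ] [-0.7489  0.2343 -0.9268]
local -0.11789017896815197 -0.040270407688345465
```

```bash
python3 -m inch '[[-8,0,0,0],[-8,0,0,0]]';python3 -m inch '[[-8,0,0,0],[-8,0,0,0]]';  python3 -m inch '[[-8,0,0,0],[-8,0,0,0]]'
python3 - <<'E'
from h import *
import cv2
cv2.imwrite("pics/3.png",env.grab_frame("side"))
E
```

```text
clock: 4.65
tool_pos: [0.5208, -0.3128, 0.2126]
orientation: [3.141, -0.001, 2.793]
force: [0.5, -0.3, 0.3]
width: 0.0003
clock: 4.85
tool_pos: [0.5362, -0.3184, 0.2128]
orientation: [3.141, -0.001, 2.793]
force: [-0.0, -1.2, 0.6]
width: -0.0001
clock: 5.05
tool_pos: [0.5513, -0.3239, 0.2133]
orientation: [3.142, -0.0, 2.793]
force: [-0.2, -0.1, 0.8]
width: -0.0002
```

View pics/3.png

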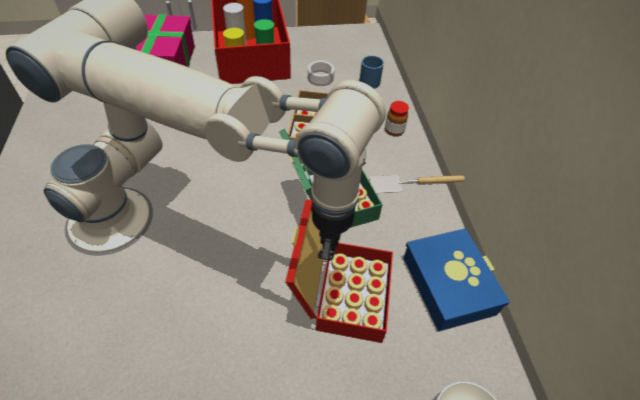

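The side view shows the raise let the lid slip back under the tip. The lid is open again at (300,255), and the gripper is now on its inner side without touching it. I'll lift clear, go back behind the lid, and this time raise the tool gradually as the edge rises.

```bash
python3 -m inch '[[0,0,-30,0],[0,0,-40,0],[0,0,0,0]]'; python3 -m inch '[[40,-3,0,0],[40,-3,0,0],[40,-3,0,0],[25,-3,0,0],[0,0,0,0],[0,0,40,0],[0,0,40,0],[0,0,10,0],[0,0,0,0],[0,0,0,0]]'
python3 - <<'E'
from h import *
s=env.read_state();p=s["tool_pos"];print(s["clock"],p,s["force"])
d=p[:2]-[.63,-.305];c,n=np.cos(-.31),np.sin(-.31);print("local",d@[c,n],d@[-n,c])
E
```

```text
clock: 5.4
tool_pos: [0.5516, -0.3242, 0.2908]
orientation: [-3.139, 0.01, 2.793]
force: [0.5, 0.5, 1.0]
width: -0.0001
clock: 6.4
tool_pos: [0.411, -0.2858, 0.1954]
orientation: [-3.141, 0.002, 2.793]
force: [-0.2, 0.2, 1.0]
width: -0.0003
6.4 [ 0.411  -0.2858  0.1954] [-0.2224  0.249   1.0365]
local -0.21445196498110194 -0.04851713423187724
```

```bash
python3 -m inch '[[-20,-2,0,0],[-20,0,3,0],[-10,0,0,0],[0,0,0,0]]'; python3 -m inch '[[-8,0,-2,0],[-8,0,-2,0],[-8,0,-2,0],[0,0,0,0]]'
python3 - <<'E'
from h import *
import cv2
s=env.read_state();p=s["tool_pos"];print(s["clock"],p,s["force"])
d=p[:2]-[.63,-.305];c,n=np.cos(-.31),np.sin(-.31);print("local",d@[c,n],d@[-n,c])
a=env.grab_frame("side")[150:350,230:430];b=env.grab_frame("scene")[150:350,80:320]
cv2.imwrite("pics/4.png",np.hstack([cv2.resize(a,(360,360)),cv2.resize(b,(432,360))]))
E
```

```text
clock: 6.8
tool_pos: [0.4577, -0.3048, 0.1918]
orientation: [-3.141, 0.001, 2.793]
force: [-0.3, 0.0, -0.5]
width: -0.0
clock: 7.2
tool_pos: [0.4798, -0.3128, 0.1969]
orientation: [-3.141, 0.001, 2.793]
force: [-0.0, -0.1, -0.4]
width: 0.0001
7.2 [ 0.4798 -0.3128  0.1969] [-0.0476 -0.07   -0.4238]
local -0.14065474587313798 -0.05322536672856994
```

View pics/4.png

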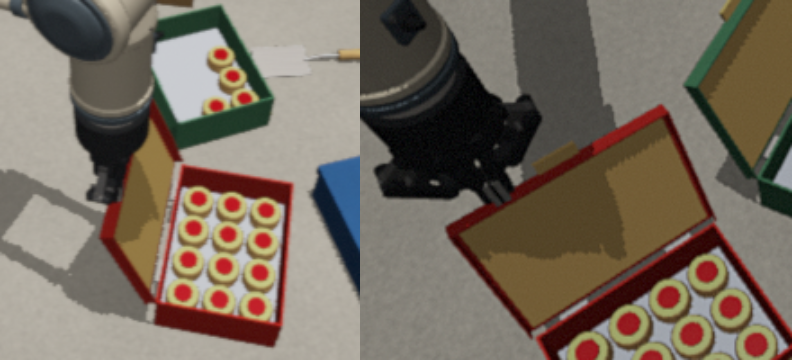

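The crop shows the finger behind the lid's outer face, left of the tab, with the lid open and no significant force. I'll keep pushing while raising, in short calls so I can watch the force.

```bash
python3 -m inch '[[-8,0,-3,0],[-8,0,-3,0]]'; python3 -m inch '[[-8,0,-3,0],[-8,0,-2,0]]'
python3 - <<'E'
from h import *
import cv2
s=env.read_state();p=s["tool_pos"];print(s["clock"],p,s["force"])
d=p[:2]-[.63,-.305];c,n=np.cos(-.31),np.sin(-.31);print("local",d@[c,n],d@[-n,c])
a=env.grab_frame("side")[150:350,230:430];b=env.grab_frame("scene")[150:350,80:320]
cv2.imwrite("pics/5.png",np.hstack([cv2.resize(a,(360,360)),cv2.resize(b,(432,360))]))
E
```

```text
clock: 7.5
tool_pos: [0.4944, -0.3182, 0.2028]
orientation: [-3.142, 0.0, 2.793]
force: [-0.4, -0.7, 0.0]
width: 0.0
clock: 7.7
tool_pos: [0.5099, -0.3238, 0.208]
orientation: [-3.141, 0.001, 2.793]
force: [0.5, -0.5, -0.2]
width: -0.0001
7.7 [ 0.5099 -0.3238  0.208 ] [ 0.5005 -0.4809 -0.1608]
local -0.10862128407006044 -0.054522078775190386
```

View pics/5.png

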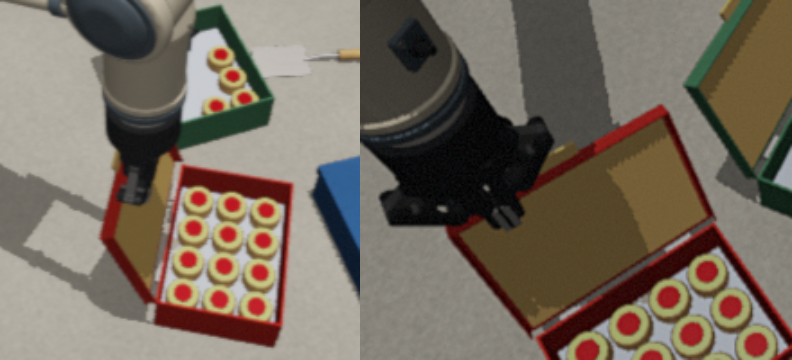

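In this crop the lid has not moved and the fingertip has passed over its edge, so the edge is lower than I assumed. I'll check the tip and edge heights by projecting them into the pictures.

Run:
```python
from h import *
import cv2
def proj(n,p):
    q=env.camera_params(n);T=np.linalg.inv(q["T"]);x=q["camera_matrix"]@(T@[*p,1])[:3];return x[:2]/x[2]
for k,p in((4,[.4798,-.3128,.1969]),(5,[.5099,-.3238,.208])):
    a=proj("side",p);b=proj("scene",p);print(k,"side",a,(a-[230,150])*1.8,"scene",b,(b-[80,150])*1.8+[360,0])
c,n=np.cos(-.31),np.sin(-.31);R=np.array([[c,-n],[n,c]])
for th in(1.9,1.57):
  for y in(-.106,.106):
    for o in (0,.010):
      x=-.081+.162*np.cos(th)-o*np.sin(th);z=.066+.162*np.sin(th)+o*np.cos(th)
      w=[*(R@[x,y]+[.631,-.305]),z];print(th,y,o,np.array([x,z]),"scene",proj("scene",w),"side",proj("side",w))
```

```text
4 side [292.8923 263.8217] [113.2061 204.879 ] scene [163.7169 264.985 ] [510.6904 206.9729]
5 side [307.9949 264.303 ] [140.3908 205.7453] scene [168.7318 277.6633] [519.7172 229.7939]
1.9 -0.106 0 [-0.1334  0.2193] scene [128.1385 281.3529] side [291.2847 281.6342]
1.9 -0.106 0.01 [-0.1428  0.2161] scene [126.7991 277.4949] side [286.6096 281.5695]
1.9 0.106 0 [-0.1334  0.2193] scene [250.4673 211.4762] side [311.1649 198.9052]
1.9 0.106 0.01 [-0.1428  0.2161] scene [247.9979 208.7156] side [307.0402 199.1347]
1.57 -0.106 0 [-0.0809  0.228 ] scene [138.7752 306.7492] side [317.7553 284.2983]
1.57 -0.106 0.01 [-0.0909  0.228 ] scene [136.1965 301.2906] side [312.6766 283.3744]
1.57 0.106 0 [-0.0809  0.228 ] scene [265.957  230.8404] side [334.3204 200.1867]
1.57 0.106 0.01 [-0.0909  0.228 ] scene [262.7439 226.4801] side [329.9063 199.4778]
```

Run:
```python
from h import *
import cv2
def m(im):
    b,g,r=[im[...,i].astype(int) for i in range(3)];return ((r>70)&(g<0.35*r)&(b<0.4*r))
def full(k):
    im=cv2.imread(f"pics/{k}.png")
    return im
for k in("side0","2","3"):
    im=full(k)[190:340,270:400];M=m(im).astype(np.uint8);cs,_=cv2.findContours(M,cv2.RETR_EXTERNAL,cv2.CHAIN_APPROX_NONE)
    c=max(cs,key=cv2.contourArea);print(k,(cv2.approxPolyDP(c,3,True)[:,0]+[270,190]).tolist())
for k in("4","5"):
    im=full(k)
    for nm,a,off in(("side",im[:,:360],(230,150)),("scene",im[:,360:],(80,150))):
        M=m(a).astype(np.uint8);cs,_=cv2.findContours(M,cv2.RETR_EXTERNAL,cv2.CHAIN_APPROX_NONE)
        for c in sorted(cs,key=cv2.contourArea)[-2:]:print(k,nm,np.round(cv2.approxPolyDP(c,4,True)[:,0]/1.8+off).astype(int).tolist())
a=full("2")[180:330,270:420];b=full("4")[120:260,360:640]
cv2.imwrite("pics/z.png",np.hstack([cv2.resize(full("2")[190:320,270:400],(400,400),interpolation=cv2.INTER_CUBIC),cv2.resize(full("4")[120:260,430:570],(400,400),interpolation=cv2.INTER_CUBIC)]))
```

```text
side0 [[306, 200], [286, 282], [310, 317], [318, 319], [317, 329], [381, 339], [386, 324], [391, 252], [332, 242], [329, 254], [343, 252], [387, 262], [390, 259], [382, 330], [320, 319], [319, 306], [315, 316], [292, 280], [309, 210], [329, 238], [312, 200]]
2 [[317, 230], [312, 256], [306, 258], [300, 279], [311, 317], [318, 319], [317, 329], [381, 339], [386, 323], [391, 252], [332, 242], [329, 254], [343, 252], [390, 261], [382, 330], [320, 319], [319, 306], [318, 312], [314, 312], [307, 286]]
3 [[306, 200], [286, 282], [308, 314], [317, 318], [317, 329], [381, 339], [386, 323], [391, 252], [338, 243], [336, 249], [347, 255], [390, 261], [382, 330], [320, 319], [294, 286], [295, 266], [312, 203]]
4 side [[314, 207], [313, 214], [329, 238]]
4 side [[291, 264], [286, 282], [311, 317], [317, 318], [317, 329], [381, 341], [386, 330], [391, 252], [332, 242], [330, 253], [343, 252], [371, 259], [379, 258], [389, 263], [385, 325], [382, 330], [320, 319], [319, 306], [315, 316], [292, 282], [296, 263]]
4 scene [[319, 335], [276, 274], [178, 338], [186, 349], [181, 337], [275, 276]]
4 scene [[251, 212], [246, 209], [167, 254], [165, 261]]
5 side [[369, 317], [370, 323], [376, 323], [375, 317]]
5 side [[297, 241], [287, 282], [311, 317], [317, 318], [317, 329], [381, 341], [386, 330], [391, 252], [333, 242], [330, 253], [343, 252], [389, 262], [385, 325], [380, 330], [320, 319], [319, 306], [317, 316], [313, 314], [292, 282], [297, 263], [294, 258], [300, 249]]
5 scene [[319, 335], [276, 274], [179, 339], [186, 349], [181, 339], [183, 336], [275, 276]]
5 scene [[251, 212], [246, 209], [180, 247], [176, 255]]
```

View pics/z.png

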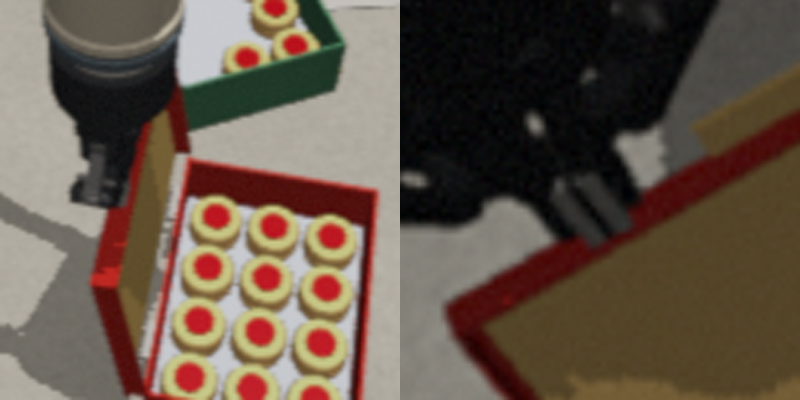

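The zoom shows that in the first try the lid did rise partway, with its corner at about (300,279), and the tip then rode up on the rim. At z ≈ 0.197 the tip was already on top of the rim. So the tip sat too high, and I'll check its real position and push about 20 mm lower.

```bash
python3 -c "
from h import *
print(tri((159.3,263.3),(285.6,261)))"
python3 -m inch '[[0,0,-30,0],[0,0,-40,0],[0,0,0,0],[40,0,0,0],[40,0,0,0],[30,0,0,0],[0,0,0,0]]'; python3 -m inch '[[0,0,40,0],[0,0,40,0],[0,0,25,0],[0,0,0,0]]'
python3 - <<'E'
from h import *
s=env.read_state();p=s["tool_pos"];print(s["clock"],p,s["force"],s["orientation"])
d=p[:2]-[.63,-.305];c,n=np.cos(-.31),np.sin(-.31);print("local",d@[c,n],d@[-n,c])
E
```

```text
(array([ 0.4681, -0.3108,  0.1982]), np.float64(0.011178293238580057))
clock: 8.5
tool_pos: [0.4035, -0.2851, 0.2787]
orientation: [-3.141, 0.002, 2.792]
force: [0.6, -0.1, -0.5]
width: 0.0001
clock: 8.9
tool_pos: [0.4045, -0.2847, 0.1675]
orientation: [3.139, -0.008, 2.793]
force: [-0.5, 0.6, 0.7]
width: -0.0002
8.9 [ 0.4045 -0.2847  0.1675] [-0.4752  0.5646  0.7092] [ 3.1388 -0.0077  2.7929]
local -0.22091883651103353 -0.04943405104146663
```

```bash
cat >> h.py <<'E'
def chk():
    s=env.read_state();p=s["tool_pos"]
    d=p[:2]-[.63,-.305];c,n=np.cos(-.31),np.sin(-.31);print(s["clock"],"local",d@[c,n],d@[-n,c],p[2],s["force"])
    im=env.grab_frame("side");b,g,r=[im[...,i].astype(int) for i in range(3)]
    M=(r>70)&(g<0.35*r)&(b<0.4*r);M[:268]=0;M[312:]=0;M[:,:270]=0;M[:,400:]=0
    v,u=np.nonzero(M);k=u.argmin();print("lid corner px",u[k],v[u==u[k]].mean(),"(286 open, 313 upright)");return im
E
python3 -m inch '[[-20,-2,0,0],[-20,-2,0,0],[-20,0,0,0],[0,0,0,0]]'; python3 -m inch '[[-8,0,0,0],[-8,0,0,0],[-8,0,0,0],[-8,0,0,0],[0,0,0,0]]'
python3 -c "
from h import *
chk()"
```

```text
clock: 9.3
tool_pos: [0.4627, -0.3109, 0.1735]
orientation: [-3.141, 0.002, 2.793]
force: [-1.1, 0.8, 0.2]
width: -0.0
clock: 9.8
tool_pos: [0.4915, -0.3213, 0.1722]
orientation: [3.141, -0.0, 2.793]
force: [-0.4, 0.1, -0.4]
width: 0.0001
9.8 local -0.12694968158484685 -0.057736445216232744 0.17223412068791416 [-0.3981  0.1217 -0.4289]
lid corner px 301 281.0 (286 open, 313 upright)
```

The lid is following the finger now, about halfway to upright, with negligible force.

```bash
python3 -m inch '[[-8,0,0,0],[-8,0,0,0]]'; python3 -m inch '[[-8,0,0,0],[0,0,0,0]]'
python3 -c "
from h import *
import cv2
cv2.imwrite('pics/6.png',chk())"
```

```text
clock: 10.05
tool_pos: [0.5063, -0.3267, 0.1727]
orientation: [-3.141, 0.0, 2.793]
force: [-0.8, 0.8, 0.3]
width: 0.0002
clock: 10.25
tool_pos: [0.5142, -0.3295, 0.172]
orientation: [3.141, -0.0, 2.793]
force: [-0.4, 0.5, 0.2]
width: -0.0002
10.25 local -0.10279898203435213 -0.058629437689870494 0.17201056643659757 [-0.3729  0.5497  0.1938]
lid corner px 312 309.0 (286 open, 313 upright)
```

```bash
python3 -m inch '[[-8,0,0,0],[-8,0,0,0],[-8,0,0,0],[-8,0,0,0]]'; python3 -m inch '[[20,0,0,0],[30,0,0,0],[40,0,0,0],[0,0,0,0]]'
python3 -c "
from h import *
import cv2
cv2.imwrite('pics/7.png',chk())"
```

```text
clock: 10.7
tool_pos: [0.5442, -0.3405, 0.1724]
orientation: [3.142, 0.0, 2.793]
force: [-0.0, 0.2, -1.1]
width: -0.0001
clock: 11.1
tool_pos: [0.4559, -0.3082, 0.1718]
orientation: [3.141, -0.003, 2.792]
force: [1.4, -1.1, -0.2]
width: -0.0001
11.1 local -0.16483097448500084 -0.05613980885354161 0.17183683090326704 [ 1.419  -1.0625 -0.1642]
lid corner px 314 309.5 (286 open, 313 upright)
```

View pics/7.png

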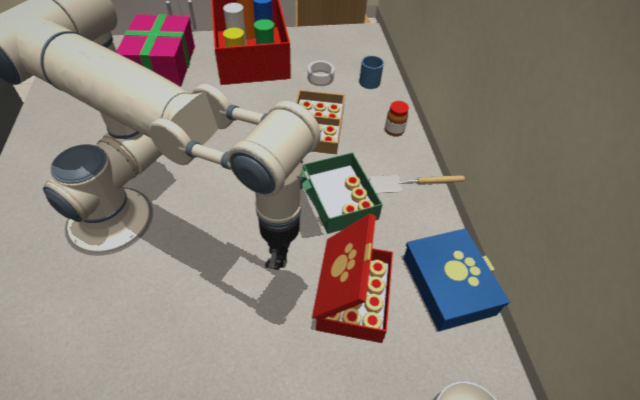

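The lid is past upright and falling by itself (about (345,265)), and the gripper has backed off to (275,260). I'll back away further and let it settle.

```bash
python3 -m inch '[[20,0,-30,0],[10,0,-40,0],[0,0,-40,0],[0,0,0,0],[0,0,0,0],[0,0,0,0],[0,0,0,0],[0,0,0,0],[0,0,0,0],[0,0,0,0]]';python3 -m inch '[[0,0,0,0],[0,0,0,0],[0,0,0,0],[0,0,0,0],[0,0,0,0]]'
python3 -c "
from h import *
import cv2
im=chk();sc=env.grab_frame('scene')
cv2.imwrite('pics/8.png',np.hstack([cv2.resize(im[110:360,240:440],(320,400)),cv2.resize(sc[100:400,110:430],(427,400))]))"
```

```text
clock: 12.15
tool_pos: [0.4306, -0.2991, 0.2821]
orientation: [3.141, -0.001, 2.793]
force: [0.4, -0.3, 0.2]
width: 0.0
clock: 12.65
tool_pos: [0.4307, -0.2992, 0.2825]
orientation: [-3.142, 0.0, 2.793]
force: [0.1, 0.4, -0.1]
width: -0.0
12.65 local -0.19158413674342453 -0.05526809676255598 0.2825098309004537 [ 0.0692  0.3547 -0.1484]
lid corner px 317 309.0 (286 open, 313 upright)
```

View pics/8.png

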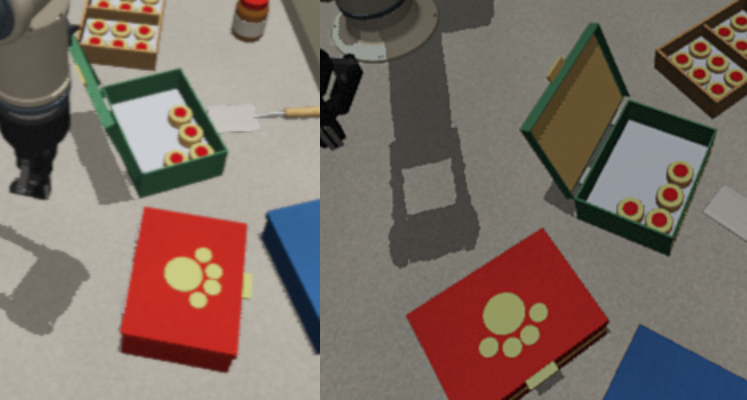

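Both views show the red lid lying flat on its tin, the green lid still open, and the gripper clear of everything. I'm handing in the job.

```bash
python3 -c "
from bench import env
print(env.close_job(), env.read_state()['clock'])"
```

```text
the job is handed in; nothing more can be done
the job is handed in; nothing more can be done
```

The red lid is shut. I pushed it past upright with the closed fingers and backed off straight away. It then fell shut by its own weight, with nothing touching it.

- **Final check:** at 12.65 s, both the side and scene views showed the red lid flat on its tin. The green lid was still standing open and the gripper was clear, with about 0 N on the tool.
- **First try:** the fingertip was too high at z ≈ 0.19. The lid rose only partway and then slipped under the tip, with about 23 N upward on the tool in the reading at the end of that push. That is under the limits, but I don't know exactly which part of the gripper carried it or whether it peaked higher.
- **Second try:** at z ≈ 0.19 to 0.21 the fingertip passed over the lid's edge without moving it.
- **Third try:** at z ≈ 0.172 it worked, with at most about 2 N in the readings.
- **Disagreement:** the fingertip seen in the pictures did not match the reported tool position. The two camera rays missed each other by 11 mm, and the tip came out about 12 mm closer to the robot. I did not resolve this and simply pushed lower.

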